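Lock the slide carrier with its eyed lock plate

TASK

Lock the slide carrier: take the loose lock plate off its parking block by the upright black tab, tilt it to get the oblong eye past the wide head of the carrier's sprung stud, draw the plate against the spring and level it so that the lip under its other end drops fully into the keeper's groove. The keeper is clamped at a different place every time, so feel for the groove with light pressure rather than forcing anything, let go once the plate lies level and locked, and leave the other things on the bench where they stand.

Things in the scene. Friction and masses are not known exactly. Their poses are not given: they have to be found in the camera images.
- carrier: The slide carrier, a fixed grey plastic case with an aluminium lid, 220 (x) x 70 (y) mm; origin at the centre of its underside, +x from the stud end to the keeper end. Raised grey pad at the -x end: top at z = 50, x = -110 to -38, full width. From there on the lid, top at z = 40 (side rails 42). Stud and keeper (see the points) belong to it.
- stud_foot (a point): Point fixed on the pad at carrier (-65, 0, 50) mm, where the sprung steel stud stands at rest: neck 8 x 8 mm, on it an oblong bar head 35 long (carrier x), 10 wide (y), its underside 11.5 mm and its top 16.5 mm above the pad, centred on the neck.
- keeper_mean (a point): Point fixed on the lid at carrier (80, 0, 40) mm. Here, give or take 7 mm along x, is the middle of the keeper's groove; its true place is not measured: see or feel it. Keeper: aluminium block clamped fast on the lid, 44 wide (y), top at carrier z = 50 (level with the pad); from -x to +x: ridge 26, groove 8 (8 deep, open at both sides), rear wall 12 mm.
- stud (a joint): How far the sprung stud has been drawn towards the keeper (carrier +x), in m: 0 at rest, 0.026 at its stop. The pull needed is 2 N at 0 plus 0.2 N per mm.
- lock_plate: The loose steel lock plate, 0.2 to 0.33 kg, 150 (x) x 40 (y) x 4 mm; origin at the centre of its underside, z up, eye at the -x end, lip under the +x end. In its middle an upright black plastic grip tab: 30 long (x), 10 thick (y), from z = 4 to z = 30. It starts level on the parking block. Hooked on the resting stud and level, its origin is at carrier (-4, 0, 50), to be drawn 2 to 16 mm on in +x.
- eye_bar (a point): Middle of the underside of the eye bar, plate (-70, 0, 0) mm. The bar spans plate x -75 to -65; the eye, a slot 29 long and 16 wide, x -65 to -36. Level, the eye cannot pass the 35 mm head. With the eye end about 30 deg down the bar passes beyond the head's -x end, its tip touching the pad, then in +x under the head until its inner edge bears on the neck.
- lip_foot (a point): Middle of the foot of the lip, plate (73, 0, -7) mm. The lip spans plate x 71 to 75, is 26 mm wide and hangs 7 mm below the underside. It has 4 mm of play in the groove; fully home its foot is at carrier z = 43, plate on pad and keeper.
- rest_block: The fixed white parking block, 120 (x) x 56 (y) x 20 mm; origin at the centre of its underside. The lock plate lies on it with the lip hanging free past its +x end.
- lab_timer: Bystander: round white lab timer with a knob, 65 mm across, 44 high; origin under its centre.
- objective_can: Bystander: white canister with a black cap, 36 mm across, 54 high; origin under its centre.
- spare_eyepiece: Bystander: black eyepiece, 34 mm across, 44 high; origin under its centre.
- coverslips: Bystander: small flat coverslip box, 28 x 64 x 15 mm; origin under its centre.
There are look-alikes about, which are no part of the job. Leave any green or yellow look-alike of the lock_plate alone.

How it is judged:
By the outcome, as a careful person would: the job done as asked, in the order asked, and still so for the second after the job is handed in, with the robot touching nothing.
It also fails if it takes over 72 s, if anything falls off the work surface, if the arm or the gripper's body presses on something with over 40 N, if the wrist force passes 120 N, or if a joint passes its speed limit or range.

ROBOT

A 6-joint arm with a two-finger parallel gripper is mounted at the origin on a cart in front of the work surface, level with it; the furniture and walls round the work are solid. World frame = base frame: x ahead of the robot, y to its left, z up, the work surface at z = 0. Lengths are in m, angles in rad, forces in N, time in s.
With the tool pointing down it reaches from about 0.25 to 0.775 m from the base axis. Payload 4 kg.
Tool frame: the origin (TCP) lies midway between the tips of the shut fingers; the grasp point (between the pads) lies 19 mm behind it (r.grip_point_offset is the distance from the TCP to the grasp point, in m); z points along the fingers, y is the line along which they close (so a half turn about z gives the same grasp; the last joint's range is limited). The gripper opens to 85 mm and grips with 20 to 120 N. Pads are 22 mm wide; open, the fingers measure 114 mm over their backs; the gripper's body (76 mm by 85 mm) begins 54 mm behind the grasp point. The pads swing forward as they close: fully open they stand 13 mm farther back than shut.
Start: joints at [-1.436, 0.087, 1.371, -0, 1.684, -0.103], TCP at [0.13, -0.535, 0.231] pointing down, gripper open.
Joint ranges: [-3.1, 3.1], [-0.76, 2.03], [0.27, 2.55], [-1.08, 4.22], [0.17, 2.65], [-2.57, 2.57]. Speed limits (rad/s): [2.79, 2.79, 3.14, 3.14, 3.14, 3.14].

INTERFACE

Orientations are given as a unit quaternion [x, y, z, w].
In Python, from bench import get_state, optics, r gives the robot as it stands.
- The arm moves only by the tool apply_moves, never from a script. Its argument "series" is a list of rows, each a list of 7 numbers: the shift along the tool's x, y, z in units of 25 mm (1.0 is 25 mm), then the turn, a rotation vector about the tool's x, y, z in rad, then the closure, from 0 (fully open) to 1 (shut). A call has exactly 8 rows; each row shifts and turns the commanded pose from where the row before left it, along the tool's axes as they then stand; what a row does not reach is not made up. A row lasts 1/10 s, in which the tool goes at most 50 mm and 8.59 degrees, less where a joint would pass 70% of its speed; a pose out of reach is approached as far as the arm can. A call is refused whole if a number of a shift passes 1 or a number of a turn 0.15, either way. A call with a gripper value outside its range is refused whole. The fingers move at their own pace and stop on an object; "squeeze" is the grip in N (left out, the last holds). Time passes only in rows, so rows that do not move let the fingers close, or fill a call up. It gives the time, the measured TCP pose, the force, the opening and the grip force at its end, in the units of the state.
- get_state(): the state, without advancing time (a new reading comes with each control period).
- optics.grab_frame(name): name is "side" or "top"; returns a dict with "frame" (480x640x3 uint8, red, green, blue), "fx", "fy", "cx", "cy" (pixels), "xyz" and "attitude" of the camera in the world. Camera axes: x right, y down, z forward; pixel columns grow to the right and rows downward; lengths in m; the calibration is good to about 2 mm. A picture is of the moment at which its call begins. There is no depth.
- r.hand_in(): hands the job in; it is judged then, once.
Trained networks look in the newest picture that a camera, given by its name, has taken for a name from the list of things; names that differ only in an ending like _2 or _b are one class to them, and where a whole thing is asked for, a point or a joint stands for the part that bears it (a point fixed in the world has none). Each returns a list of dicts, best first, with "p" (0 to 1); they miss things now and then, are a little off and sometimes report something else, mostly with a low value. They report only what shows in the picture. A call takes as long as a camera call. They do not tell look-alikes from the thing itself.
- optics.boxes_of(label, camera): "extent" ([left, top, right, bottom] in pixels, round what is visible of it).
- optics.mark_of(label, camera): "position" ([row, column] in pixels: a listed point, or the origin of a listed thing).
The state is a dict: "t": time; "joints": joint angles; "qd": joint speeds; "joint_efforts": joint torques, N m; "tool_pos": TCP position; "tool_rot": TCP orientation; "contact_force": force on the tool from outside, world axes, zero at the start; "torque": the same for the moment, N m; "gripper_width": opening from 0.0 (shut) to 1.0 (fully open); "gripper_force": force on a finger pad.
Only numpy, scipy, OpenCV 4.12 (cv2) and the standard library are available. Lean on these libraries where they do the work, as an engineer would, in place of code of your own. Each camera call takes 0.05 s, during which the arm holds its last target. There are 200 camera calls.

## Working session

There is one attempt and no reset: what is moved stays moved. The work goes in short steps, Python scripts to look and compute and a tool call to move; the robot and the scene stay as the last step left them, time stands still between calls to the robot, and variables do not carry over. Pictures are saved under pics/ and viewed, at most 10 in all, crops included, and the job is handed in when it is done.

Besides the shell and the picture viewer there is one more tool, called after "Request:" by a JSON object that holds its "op" and its "data". apply_moves: Moves the arm, as the interface text tells. Its arguments: {"type":"object","properties":{"series":{"type":"array","items":{"type":"array","items":{"type":"number"}}},"squeeze":{"type":"number"}},"required":["series"]}

```bash
mkdir -p pics; ls; python3 - <<'E'
from bench import get_state, optics, r
import cv2,json
s=get_state(); print(s)
for c in ("side","top"):
    d=optics.grab_frame(c); cv2.imwrite(f"pics/{c}0.png",d["frame"][:,:,::-1])
    print(c,{k:v for k,v in d.items() if k!="frame"})
    for n in ["carrier","lock_plate","rest_block","lab_timer","objective_can","spare_eyepiece","coverslips"]:
        print(n,[( [round(v) for v in b["extent"]],round(b["p"],2)) for b in optics.boxes_of(n,c)][:3])
    for n in ["stud_foot","keeper_mean","eye_bar","lip_foot","lock_plate","carrier","rest_block"]:
        print(n,[([round(v,1) for v in b["position"]],round(b["p"],2)) for b in optics.mark_of(n,c)][:3])
E
```

```text
pics
{'t': 0.0, 'joints': array([-1.43608859e+00,  8.79610430e-02,  1.37228955e+00, -2.07356463e-05,
        1.68360730e+00, -1.03111745e-01]), 'qd': array([-0.00086212, -0.00100935,  0.00061842,  0.00117645,  0.00033158,
       -0.00119657]), 'joint_efforts': array([-1.44409332e-03, -3.51872206e+01, -3.13269603e+01, -2.29829820e-04,
        1.09304933e-02, -7.31753431e-06]), 'tool_pos': array([ 0.12948486, -0.53401431,  0.23011793]), 'tool_rot': array([ 9.92938063e-01,  1.18628497e-01, -2.81943579e-05, -1.13231734e-03]), 'contact_force': array([ 0.11597266, -0.24285576,  0.51544527]), 'torque': array([-0.01966794,  0.00688955, -0.00370294]), 'gripper_force': 0.0, 'gripper_width': 1.000360689588058}
side {'fx': 468.35375654595026, 'fy': 468.35375654595026, 'cx': 308.89944179286255, 'cy': 236.12897055079392, 'xyz': array([ 0.57281297, -0.79787229,  0.7460356 ]), 'attitude': array([ 0.90612074,  0.04032032, -0.01769093, -0.42072141])}
carrier [([289, 274, 404, 340], 0.63)]
lock_plate [([232, 219, 293, 238], 0.98), ([213, 273, 269, 317], 0.82), ([313, 212, 372, 229], 0.7)]
rest_block [(
[... 1131 characters left out ...]
t_block [([267, 194, 299, 241], 0.7)]
lab_timer [([452, 246, 476, 275], 0.87)]
objective_can [([189, 264, 214, 281], 0.69)]
spare_eyepiece [([470, 181, 486, 192], 0.46)]
coverslips [([446, 307, 470, 319], 0.63), ([373, 167, 422, 255], 0.49)]
stud_foot [([234.4, 388.3], 0.89)]
keeper_mean [([182.1, 403.1], 0.74), ([214.2, 284.1], 0.28)]
eye_bar [([277.6, 396.5], 0.97), ([243.7, 291.2], 0.96), ([326.6, 301.3], 0.86)]
lip_foot [([273.8, 286.6], 0.89), ([185.2, 281.8], 0.8), ([326.3, 363.1], 0.76)]
lock_plate [([302.0, 387.8], 0.87), ([299.8, 296.8], 0.83), ([215.6, 283.4], 0.75)]
carrier [([213.3, 392.2], 0.86), ([178.8, 404.2], 0.25)]
rest_block [([219.0, 284.6], 0.81), ([177.2, 402.3], 0.49)]
```

```bash
python3 - <<'E'
import cv2,numpy as np
a=cv2.imread("pics/top0.png")[150:350,170:500]; b=cv2.imread("pics/side0.png")[150:420,180:420]
cv2.imwrite("pics/t1.png",cv2.resize(a,None,fx=2.4,fy=2.4,interpolation=3))
cv2.imwrite("pics/s1.png",cv2.resize(b,None,fx=2.2,fy=2.2,interpolation=3))
E
```

```text
(no output)
```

View pics/t1.png

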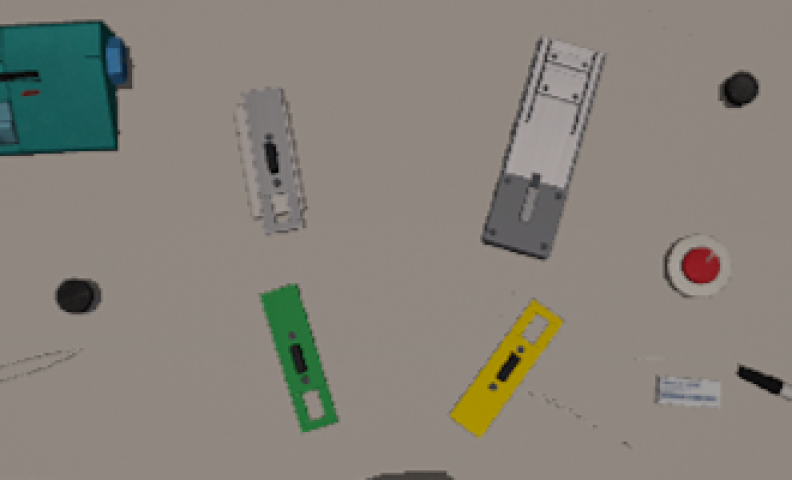

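View pics/s1.png

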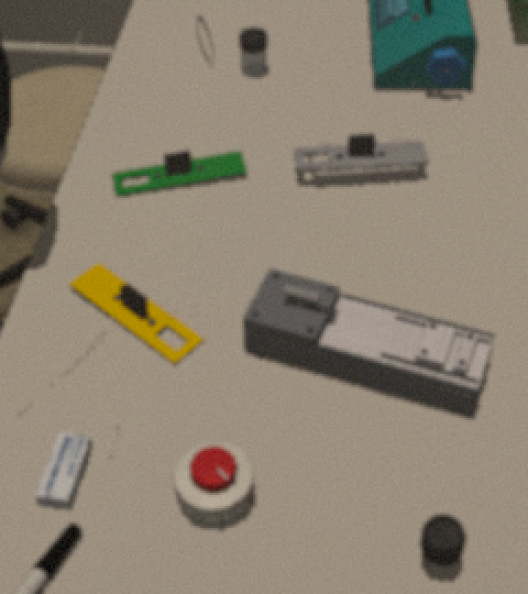

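The real (grey) plate sits on the white block at top-image pixel (283,215), with its eye end towards the image bottom at (289,246). The carrier is at (396,211) with its dark pad end at the bottom. The green plate (295,300) and yellow plate (381,303) are the decoys.

Next I fit the poses by aligning model edges in both views.

```bash
cat > h.py <<'E'
import numpy as np, cv2
from scipy.spatial.transform import Rotation as R
from scipy.optimize import minimize
from bench import get_state, optics, r
def grab(c,n=4):
    fs=[optics.grab_frame(c) for _ in range(n)]
    d=dict(fs[0]); d["frame"]=np.mean([f["frame"] for f in fs],0).astype(np.uint8); return d
def proj(d,P):
    p=R.from_quat(d["attitude"]).inv().apply(np.atleast_2d(P)-d["xyz"])
    return np.c_[d["fx"]*p[:,0]/p[:,2]+d["cx"], d["fy"]*p[:,1]/p[:,2]+d["cy"]]
def ray(d,uv,z):
    v=R.from_quat(d["attitude"]).apply([(uv[0]-d["cx"])/d["fx"],(uv[1]-d["cy"])/d["fy"],1])
    return d["xyz"]+v*(z-d["xyz"][2])/v[2]
def seg(*pts,n=40):
    pts=np.array(pts,float)
    return np.vstack([np.linspace(a,b,n) for a,b in zip(pts[:-1],pts[1:])])/1000
def rect(x0,x1,y0,y1,z): return seg([x0,y0,z],[x1,y0,z],[x1,y1,z],[x0,y1,z],[x0,y0,z])
CAR=np.vstack([rect(-110,-38,-35,35,50),seg([-38,-35,42],[110,-35,42],[110,35,42],[-38,35,42]),])
PLA=np.vstack([rect(-75,75,-20,20,4),rect(-65,-36,-8,8,4),np.vstack([rect(-15,15,-5,5,30)]*2)])
def gradm(d,s=1.0):
    out=0
    for ch in range(3):
        g=cv2.GaussianBlur(d["frame"][:,:,ch].astype(np.float32),(0,0),s)
        out=out+np.hypot(cv2.Sobel(g,5,1,0),cv2.Sobel(g,5,0,1))
    return np.minimum(out,200)
def place(M,p,z=0): 
    c,s=np.cos(p[2]),np.sin(p[2])
    return np.c_[p[0]+c*M[:,0]-s*M[:,1],p[1]+s*M[:,0]+c*M[:,1],M[:,2]+z]
def fit(ds,M,p0,z=0,spread=(.01,.01,.08)):
    gs=[gradm(d,1.0) for d in ds]
    def cost(p):
        P=place(M,p,z);t=0
        for d,g in zip(ds,gs):
            uv=proj(d,P).astype(np.float32)
            t-=cv2.remap(g,uv[:,0].reshape(-1,1),uv[:,1].reshape(-1,1),cv2.INTER_LINEAR).mean()
        return t
    best=None; rng=np.random.default_rng(0)
    for k in range(25):
        q=np.array(p0)+(rng.uniform(-1,1,3)*spread if k else 0)
        o=minimize(cost,q,method="Nelder-Mead",options=dict(initial_simplex=[q,q+[.006,0,0],q+[0,.006,0],q+[0,0,.05]],xatol=1e-5,fatol=1e-3))
        if best is None or o.fun<best.fun: best=o
    return best.x,best.fun
E
python3 - <<'E'
from h import *
import pickle
T=grab("top");S=grab("side"); pickle.dump((T,S),open("f0.pkl","wb"))
a=ray(T,(288.7,245.8),.024);b=ray(T,(279,186.7),.024);m=(a+b)/2
p0=[m[0],m[1],np.arctan2(*(b-a)[[1,0]])]
ca=ray(T,(384,254),.05);cb=ray(T,(408,168),.042);m=(ca+cb)/2
c0=[m[0],m[1],np.arctan2(*(cb-ca)[[1,0]])]
print(p0,c0)
for nm,ds in (("both",[T,S]),("T",[T]),("S",[S])):
    print(nm,"plate",fit(ds,PLA,p0,.02),"carrier",fit(ds,CAR,c0))
pl=fit([T,S],PLA,p0,.02)[0];ca=fit([T,S],CAR,c0)[0]
im=[]
for d,x0,y0,w,h in ((T,260,155,180,110),(S,280,200,140,150)):
    v=cv2.resize(np.ascontiguousarray(d["frame"][y0:y0+h,x0:x0+w,::-1]),None,fx=4,fy=4,interpolation=3)
    for M,p,z in ((PLA,pl,.02),(CAR,ca,0)):
        for u in proj(d,place(M,p,z)): cv2.circle(v,(int((u[0]-x0+.5)*4),int((u[1]-y0+.5)*4)),0,(0,0,255),-1)
    cv2.imwrite(f"pics/ov_{w}.png",v)
E
```

```text
[np.float64(0.5797191587423491), np.float64(0.12397577118632065), np.float64(0.18071320818880218)] [np.float64(0.5930757375700678), np.float64(-0.15234822237850604), np.float64(-0.26823081810299243)]
both plate (array([0.57827032, 0.12433868, 0.12463869]), np.float64(-331.92718505859375)) carrier (array([ 0.59180242, -0.15447037, -0.28556325]), np.float64(-359.16943359375))
T plate (array([0.57790553, 0.12484584, 0.14594684]), np.float64(-165.47579956054688)) carrier (array([ 0.5919917 , -0.15010182, -0.26104894]), np.float64(-189.27391052246094))
S plate (array([0.57805373, 0.12258501, 0.27052958]), np.float64(-172.7930450439453)) carrier (array([ 0.59732238, -0.15642555, -0.25378451]), np.float64(-189.43655395507812))
```

View pics/ov_180.png

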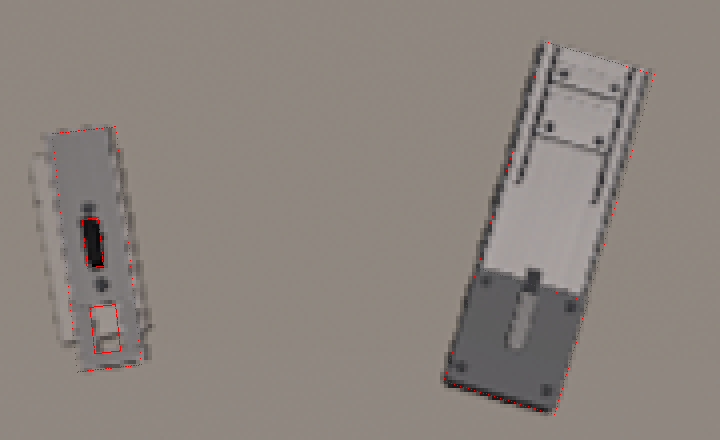

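View pics/ov_140.png

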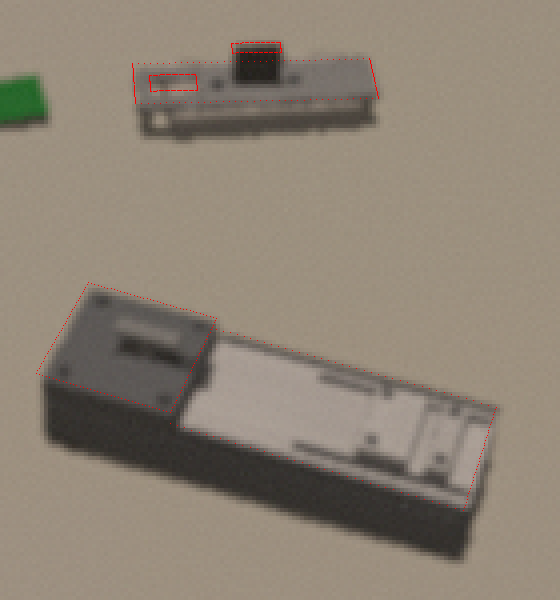

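Both overlays sit on the right objects, with a shift of about 1 px between cameras. I'll do a joint fit with camera offsets, the stud head and the keeper place included.

```bash
cat >> h.py <<'E'
def keep(k):
    x=80+k
    return np.vstack([seg([x+a,-21,50],[x+a,21,50],n=60) for a in (-30,-4,4)])
HEAD=rect(-82.5,-47.5,-5,5,16.5+50)
CARH=np.vstack([CAR,HEAD])
def samp(g,d,P,o=(0,0)):
    uv=(proj(d,P)+o).astype(np.float32)
    return cv2.remap(g,uv[:,0].reshape(-1,1),uv[:,1].reshape(-1,1),cv2.INTER_LINEAR).ravel()
E
python3 - <<'E'
from h import *
import pickle
T,S=pickle.load(open("f0.pkl","rb")); gs=[gradm(T,.8),gradm(S,.8)]
def cost(q):
    t=0
    for i,d in enumerate((T,S)):
        o=q[6+2*i:8+2*i]
        t-=samp(gs[i],d,place(PLA,q[:3],.02),o).mean()+samp(gs[i],d,place(CARH,q[3:6]),o).mean()*1.5
        t+=8*np.sum(np.square(o))
    return t
x0=np.array([.578,.1245,.14,.592,-.152,-.262,0,0,0,0]);best=None
rng=np.random.default_rng(1);sc=np.array([.004,.004,.06,.004,.004,.03,1,1,1,1])
for k in range(12):
    a=x0+rng.uniform(-1,1,10)*sc
    o=minimize(cost,a,method="Powell",options=dict(xtol=1e-5))
    o=minimize(cost,o.x,method="Nelder-Mead",options=dict(initial_simplex=np.vstack([o.x,o.x+np.diag(sc)*.5]),maxiter=3000))
    if k<4 or o.fun<best.fun: print(round(o.fun,1),o.x.round(4))
    if best is None or o.fun<best.fun: best=o
q=best.x; np.save("q0.npy",q)
ks=np.arange(-8,8.1,.5)
for i,d in enumerate((T,S)):
    v=[samp(gs[i],d,place(keep(k),q[3:6]),q[6+2*i:8+2*i]).mean() for k in ks]
    print([(k,round(float(x))) for k,x in zip(ks,v)])
im=[]
for i,(d,x0,y0,w,h) in enumerate(((T,260,155,180,110),(S,280,200,140,150))):
    v=cv2.resize(np.ascontiguousarray(d["frame"][y0:y0+h,x0:x0+w,::-1]),None,fx=4,fy=4,interpolation=3)
    for M,p,z in ((PLA,q[:3],.02),(CARH,q[3:6],0)):
        for u in proj(d,place(M,p,z))+q[6+2*i:8+2*i]: cv2.circle(v,(int((u[0]-x0+.5)*4),int((u[1]-y0+.5)*4)),0,(0,0,255),-1)
    im.append(v)
im[0]=cv2.copyMakeBorder(im[0],0,160,0,0,0)
o=cv2.resize(np.hstack(im),None,fx=.62,fy=.62,interpolation=cv2.INTER_AREA);cv2.imwrite("pics/ov2.png",o)
E
```

```text
-876.1 [ 0.5784  0.1252  0.1431  0.5939 -0.1545 -0.2802  0.0242 -0.0062 -0.102
  0.4075]
-876.5 [ 0.5786  0.1245  0.1429  0.594  -0.1554 -0.2809 -0.2905  0.0309 -0.1107
  0.1212]
-875.6 [ 0.5783  0.125   0.2088  0.5941 -0.1527 -0.2512 -0.1761 -0.1298 -0.1635
  0.6241]
-876.5 [ 0.5783  0.1241  0.2049  0.5941 -0.1535 -0.2539 -0.4535 -0.1519 -0.1696
  0.4399]
-877.6 [ 0.5784  0.1248  0.2028  0.5939 -0.1547 -0.2804 -0.0826 -0.018  -0.1534
  0.3863]
-877.8 [ 0.5783  0.1246  0.2017  0.5937 -0.1548 -0.2805 -0.118  -0.1085 -0.0655
  0.3369]
[(np.float64(-8.0), 78), (np.float64(-7.5), 86), (np.float64(-7.0), 96), (np.float64(-6.5), 109), (np.float64(-6.0), 122), (np.float64(-5.5), 134), (np.float64(-5.0), 143), (np.float64(-4.5), 150), (np.float64(-4.0), 153), (np.float64(-3.5), 155), (np.float64(-3.0), 153), (np.float64(-2.5), 148), (np.float64(-2.0), 141), (np.float64(-1.5), 132), (np.float64(-1.0), 125), (np.float64(-0.5), 122), (np.float64(0.0), 126), (np.float64(0.5), 135), (np.float64(1.0), 146), (np.float64(1.5), 160), (np.float64(2.0), 171), (np.float64(2.5), 179), (np.float64(3.0), 1
[... 343 characters left out ...]
np.float64(-6.0), 72), (np.float64(-5.5), 76), (np.float64(-5.0), 83), (np.float64(-4.5), 89), (np.float64(-4.0), 94), (np.float64(-3.5), 98), (np.float64(-3.0), 101), (np.float64(-2.5), 104), (np.float64(-2.0), 107), (np.float64(-1.5), 109), (np.float64(-1.0), 112), (np.float64(-0.5), 112), (np.float64(0.0), 112), (np.float64(0.5), 111), (np.float64(1.0), 112), (np.float64(1.5), 115), (np.float64(2.0), 120), (np.float64(2.5), 127), (np.float64(3.0), 132), (np.float64(3.5), 134), (np.float64(4.0), 133), (np.float64(4.5), 129), (np.float64(5.0), 123), (np.float64(5.5), 117), (np.float64(6.0), 112), (np.float64(6.5), 110), (np.float64(7.0), 111), (np.float64(7.5), 115), (np.float64(8.0), 121)]
```

View pics/ov2.png

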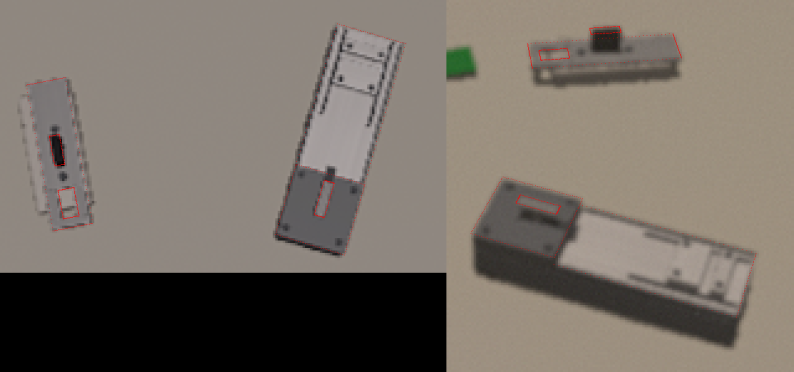

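```bash
cat >> h.py <<'E'
from scipy.optimize import least_squares
def icp(d_list,offs,M,T0,posefn,iters=6,w=2.5,sig=.8,free=None):
    """M: list of segments (2x3 m). posefn(q,pts)->world"""
    q=np.array(T0,float)
    gs=[[cv2.Sobel(cv2.GaussianBlur(d["frame"].astype(np.float32).mean(2),(0,0),sig),5,a,b) for a,b in ((1,0),(0,1))] for d in d_list]
    ss=np.arange(-w,w+.01,.1)
    for it in range(iters):
        obs=[]
        for d,(gx,gy),o in zip(d_list,gs,offs):
            for A,B in M:
                pts=np.linspace(A,B,30)[2:-2]; uv=proj(d,posefn(q,pts))+o
                t=uv[-1]-uv[0]; L=np.hypot(*t)
                if L<5: continue
                n=np.array([-t[1],t[0]])/L
                for p,u in zip(pts,uv):
                    c=(u+ss[:,None]*n).astype(np.float32)
                    f=lambda g: cv2.remap(g,c[:,:1],c[:,1:],cv2.INTER_LINEAR).ravel()
                    g=np.abs(n[0]*f(gx)+n[1]*f(gy)); j=g.argmax()
                    if 0<j<len(ss)-1 and g[j]>15: obs.append((d,o,p,n,c[j]))
        def res(q):
            out=[]
            for d,o in zip(d_list,offs):
                ob=[x for x in obs if x[0] is d]
                if not ob: continue
                uv=proj(d,posefn(q,np.array([x[2] for x in ob])))+o
                out.append(np.sum((uv-np.array([x[4] for x in ob]))*np.array([x[3] for x in ob]),1))
            return np.concatenate(out)
        s=least_squares(res,q,loss="soft_l1",f_scale=.4,x_scale=[.01]*len(q)); q=s.x
    return q,len(obs),np.median(np.abs(res(q)))
def rsegs(x0,x1,y0,y1,z):
    c=np.array([[x0,y0,z],[x1,y0,z],[x1,y1,z],[x0,y1,z]])/1000
    return [(c[i],c[(i+1)%4]) for i in range(4)]
SP=rsegs(-75,75,-20,20,4)+rsegs(-65,-36,-8,8,4)
TABS=rsegs(-15,15,-5,5,30)
m=lambda *a: tuple(np.array(x)/1000 for x in a)
SC=rsegs(-110,-38,-35,35,50)+[m([-38,-35,42],[110,-35,42]),m([-38,35,42],[110,35,42]),m([110,-35,40],[110,35,40])]
HS=rsegs(-82.5,-47.5,-5,5,66.5)
E
python3 - <<'E'
from h import *
import pickle
T,S=pickle.load(open("f0.pkl","rb")); q=np.load("q0.npy")
Z=[(0,0)]
for nm,M,p,z in (("plate",SP+TABS,[.5783,.1246,.17],.02),("car",SC+HS,[.594,-.1545,-.268],0)):
    f=lambda q,P:place(P,q,z)
    for l,ds in (("T",[T]),("S",[S]),("TS",[T,S])):
        a,n,e=icp(ds,[(0,0)]*len(ds),M,p,f); print(nm,l,a.round(4),n,round(e,2))
E
```

```text
plate T [0.5782 0.124  0.1641] 233 0.51
plate S [0.5782 0.1279 0.0956] 178 0.78
plate TS [0.5785 0.1241 0.1372] 418 0.61
car T [ 0.592  -0.1532 -0.2798] 227 0.75
car S [ 0.595  -0.1565 -0.2602] 197 0.3
car TS [ 0.5933 -0.1552 -0.2768] 422 0.61
```

```bash
cat >> h.py <<'E'
def toolR(yaw,tilt=0):
    """tool x along heading yaw, z down; tilt>0: eye (-x) end down, about tool y"""
    return R.from_euler("z",yaw)*R.from_euler("x",np.pi)*R.from_euler("y",tilt)
def delta(p,Rt,s=None):
    s=s or get_state(); R0=R.from_quat(s["tool_rot"])
    d=R0.inv().apply(np.array(p)-s["tool_pos"])/.025
    rv=(R0.inv()*Rt).as_rotvec()
    print("t",round(s["t"],2),"pos",s["tool_pos"].round(4),"shift",d.round(2),"turn",rv.round(3),"F",s["contact_force"].round(1),"w",round(s["gripper_width"],3)); return d,rv
E
python3 - <<'E'
from h import *
delta([.5783,.1243,.11],toolR(.15))
E
```

```text
t 1.9 pos [ 0.1296 -0.5346  0.2314] shift [ 23.65 -21.38   4.85] turn [ 0.    -0.     0.088] F [ 0.3 -0.9  1.1] w 1.002
```

Request:
{"op": "apply_moves", "data": {"series": [[0.98,-0.89,0,0,0,0,0.4],[0.98,-0.89,0,0,0,0,0.4],[0.98,-0.89,0,0,0,0,0.4],[0.98,-0.89,0,0,0,0,0.4],[0.98,-0.89,0,0,0,0,0.4],[0.98,-0.89,0,0,0,0,0.4],[0.98,-0.89,0,0,0,0,0.4],[0.98,-0.89,0,0,0,0,0.4]], "squeeze": 90}}

```text
t: 2.7
tool_pos: [0.2787, -0.3142, 0.2315]
tool_rot: [0.993, 0.118, 0.0, 0.0]
contact_force: [1.1, 0.3, 0.0]
gripper_width: 0.6
gripper_force: 0.0
```

Request:
{"op": "apply_moves", "data": {"series": [[0.98,-0.89,0,0,0,0,0.4],[0.98,-0.89,0,0,0,0,0.4],[0.98,-0.89,0,0,0,0,0.4],[0.98,-0.89,0,0,0,0,0.4],[0.98,-0.89,0,0,0,0,0.4],[0.98,-0.89,0,0,0,0,0.4],[0.98,-0.89,0,0,0,0,0.4],[0.98,-0.89,0,0,0,0,0.4]]}}

```text
t: 3.5
tool_pos: [0.4273, -0.095, 0.2316]
tool_rot: [0.993, 0.119, 0.0, 0.0]
contact_force: [-0.5, 0.9, 0.4]
gripper_width: 0.6
gripper_force: 0.0
```

Request:
{"op": "apply_moves", "data": {"series": [[0.98,-0.89,0.5,0,0,0,0.4],[0.98,-0.89,0.5,0,0,0,0.4],[0.98,-0.89,0.5,0,0,0,0.4],[0.98,-0.89,0.5,0,0,0,0.4],[0.98,-0.89,0.5,0,0,0,0.4],[0.98,-0.89,0.5,0,0,0,0.4],[0.98,-0.89,0.5,0,0,0,0.4],[0,0,0,0,0,0.088,0.4]]}}

```text
t: 4.3
tool_pos: [0.5568, 0.0986, 0.1408]
tool_rot: [0.997, 0.076, -0.002, -0.001]
contact_force: [-0.7, 0.7, 0.5]
gripper_width: 0.603
gripper_force: 0.0
```

```bash
python3 - <<'E'
from h import *
delta([.5783,.1243,.11],toolR(.15))
delta([.5783,.1243,.027],toolR(.15))
E
```

```text
t 4.3 pos [0.5568 0.0986 0.1408] shift [ 1.01 -0.88  1.23] turn [-0.002  0.004  0.001] F [-0.7  0.7  0.5] w 0.603
t 4.3 pos [0.5568 0.0986 0.1408] shift [ 1.02 -0.88  4.55] turn [-0.002  0.004  0.001] F [-0.7  0.7  0.5] w 0.603
```

Request:
{"op": "apply_moves", "data": {"series": [[0.5,-0.44,0,0,0,0,0.4],[0.5,-0.44,0,0,0,0,0.4],[0,0,0.7,0,0,0,0.5],[0,0,0.7,0,0,0,0.6],[0,0,0.7,0,0,0,0.6],[0,0,0.5,0,0,0,0.6],[0,0,0,0,0,0,0.6],[0,0,0,0,0,0,0.6]]}}

```text
t: 5.1
tool_pos: [0.5782, 0.121, 0.079]
tool_rot: [0.997, 0.075, 0.0, 0.0]
contact_force: [0.7, -0.1, -0.2]
gripper_width: 0.405
gripper_force: 0.0
```

```bash
python3 - <<'E'
from h import *
delta([.5783,.1243,.027],toolR(.15))
T=grab("top",2);S=grab("side",2)
o=[]
for d in (T,S):
    u=proj(d,get_state()["tool_pos"])[0].astype(int);x,y=u
    o.append(cv2.resize(d["frame"][y-50:y+50,x-60:x+60,::-1],None,fx=3.3,fy=3.3,interpolation=3))
cv2.imwrite("pics/g1.png",np.hstack(o))
E
```

```text
t 5.1 pos [0.5782 0.121  0.079 ] shift [ 0.02 -0.13  2.08] turn [ 0. -0. -0.] F [ 0.7 -0.1 -0.2] w 0.405
```

View pics/g1.png

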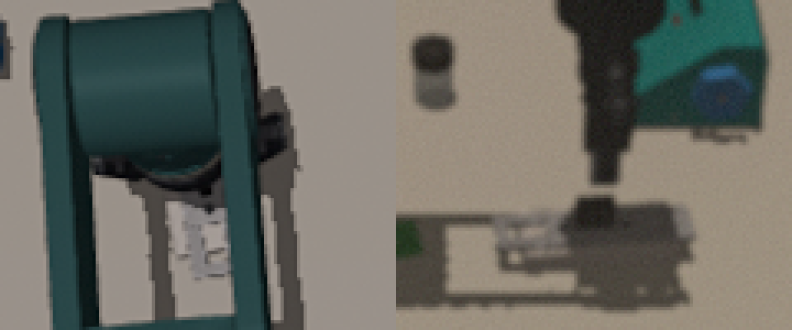

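The side view shows the finger slightly right of the tab; part of that is parallax. I'll check it numerically.

```bash
python3 - <<'E'
from h import *
s=get_state();S=grab("side",3);Rt=R.from_quat(s["tool_rot"])
f=proj(S,[s["tool_pos"]+Rt.apply([0,a,-.012]) for a in (.017,.022,.027)]);print("finger pred",f.round(1))
tab=proj(S,place(np.array([[-.015,-.005,.03],[.015,-.005,.03],[-.015,-.005,.015],[.015,-.005,.015]]),[.5783,.1243,.15],.02));print("tab pred",tab.round(1))
g=S["frame"].mean(2);
for v in range(int(f[1,1])-6,int(tab[2,1])+3):
    row=g[v,300:370]; print(v,[int(x) for x in row[20:60]])
E
```

```text
finger pred [[345.5 202.4]
 [345.8 203.6]
 [346.1 204.9]]
tab pred [[337.8 212.9]
 [349.9 212.4]
 [337.5 217.7]
 [349.6 217.3]]
197 [142, 142, 141, 142, 140, 142, 141, 141, 142, 142, 141, 141, 141, 141, 141, 144, 141, 142, 143, 134, 113, 79, 55, 47, 36, 33, 32, 33, 31, 36, 34, 43, 54, 71, 93, 120, 138, 141, 140, 140]
198 [140, 141, 141, 141, 142, 141, 141, 139, 143, 141, 141, 140, 140, 144, 142, 140, 140, 143, 141, 137, 126, 104, 80, 57, 47, 36, 32, 30, 34, 29, 37, 59, 87, 106, 120, 131, 140, 141, 141, 142]
199 [142, 142, 141, 141, 142, 142, 141, 143, 141, 139, 143, 142, 140, 140, 142, 143, 139, 140, 141, 141, 140, 124, 104, 74, 49, 40, 33, 34, 30, 35, 38, 71, 111, 131, 136, 141, 142, 140, 142, 140]
200 [143, 144, 142, 141, 142, 141, 139, 141, 139, 141, 143, 140, 142, 141, 140, 142, 142, 139, 143, 143, 143, 136, 110, 76, 53, 37, 34, 36, 30, 33, 44, 75, 119, 138, 142, 140, 142, 142, 140, 141]
201 [143, 141, 143, 143, 141, 142, 141, 141, 140, 140, 140, 140, 142, 141, 142, 140, 142, 139, 141, 141, 143, 136, 108, 76, 49, 39, 31, 34, 28, 34, 44, 78, 118, 139, 142, 142, 141, 141, 140, 140]
[... 2752 characters left out ...]
1, 137, 137, 131, 127, 123, 119, 118, 117, 122, 124, 127, 121, 122, 110, 94, 66, 48, 32, 32, 33, 27, 29, 33, 31, 35, 32, 33, 35, 43, 54, 55, 55, 57, 57, 56, 57, 54, 55]
217 [116, 119, 123, 118, 116, 117, 117, 112, 109, 110, 113, 112, 115, 113, 103, 88, 72, 55, 43, 31, 30, 34, 30, 32, 34, 32, 33, 34, 31, 36, 43, 55, 54, 55, 55, 59, 58, 58, 57, 55]
218 [106, 104, 107, 107, 110, 112, 112, 105, 103, 105, 111, 112, 113, 106, 90, 67, 56, 50, 42, 28, 29, 33, 30, 32, 32, 31, 32, 29, 30, 37, 50, 53, 53, 51, 51, 54, 56, 57, 54, 53]
219 [92, 90, 93, 96, 102, 106, 105, 103, 97, 105, 111, 113, 108, 96, 74, 57, 53, 51, 42, 34, 34, 33, 34, 32, 29, 33, 32, 34, 34, 37, 48, 50, 46, 43, 47, 50, 56, 58, 56, 60]
```

Request:
{"op": "apply_moves", "data": {"series": [[-0.03,-0.13,0.5,0,0,0,0.6],[0,0,0.6,0,0,0,0.6],[0,0,0.6,0,0,0,0.6],[0,0,0.35,0,0,0,0.6],[0,0,0,0,0,0,0.6],[0,0,0,0,0,0,1],[0,0,0,0,0,0,1],[0,0,0,0,0,0,1]], "squeeze": 90}}

```text
t: 6.25
tool_pos: [0.5773, 0.1241, 0.0281]
tool_rot: [0.997, 0.075, 0.001, 0.0]
contact_force: [0.5, 0.9, -1.3]
gripper_width: 0.098
gripper_force: 89.0
```

Request:
{"op": "apply_moves", "data": {"series": [[0,0,0,0,0,0,1],[0,0,0,0,0,0,1],[0,0,0,0,0,0,1],[0,0,0,0,0,0,1],[0,0,-0.1,0,0,0,1],[0,0,-0.3,0,0,0,1],[0,0,-0.5,0,0,0,1],[0,0,-0.5,0,0,0,1]]}}

```text
t: 7.05
tool_pos: [0.5767, 0.1241, 0.0633]
tool_rot: [0.997, 0.075, -0.0, 0.0]
contact_force: [-0.3, 1.0, -2.3]
gripper_width: 0.097
gripper_force: 88.7
```

```bash
python3 - <<'E'
from h import *
car=np.array([.5935,-.1547,-.275])
s=get_state();print(s["tool_pos"],s["contact_force"],s["torque"],s["gripper_width"],s["gripper_force"])
q=place(np.array([[-.03,0,.2]]),car)[0]
delta(q,toolR(car[2]))
E
```

```text
[0.5767186  0.12410128 0.06331058] [-0.29211097  0.97497845 -2.2584287 ] [-0.03011827 -0.0084749   0.00179189] 0.09735912826762144 88.69162917137146
t 7.05 pos [0.5767 0.1241 0.0633] shift [-2.1  10.63 -5.47] turn [0.    0.    0.425] F [-0.3  1.  -2.3] w 0.097
```

Request:
{"op": "apply_moves", "data": {"series": [[0,0,-0.9,0,0,0.071,1],[0,0,-0.9,0,0,0.071,1],[0,0,-0.9,0,0,0.071,1],[0,0,-0.9,0,0,0.071,1],[0,0,-0.9,0,0,0.071,1],[0,0,-0.9,0,0,0.07,1],[0.2,0.7,0,0,0,0,1],[0.2,0.9,0,0,0,0,1]]}}

```text
t: 7.85
tool_pos: [0.5764, 0.0834, 0.2005]
tool_rot: [0.991, -0.136, 0.002, -0.001]
contact_force: [0.6, -1.2, -3.3]
gripper_width: 0.094
gripper_force: 88.6
```

Request:
{"op": "apply_moves", "data": {"series": [[0.2,0.95,0,0,0,0,1],[0.2,0.95,0,0,0,0,1],[0.2,0.95,0,0,0,0,1],[0.2,0.95,0,0,0,0,1],[0.2,0.95,0,0,0,0,1],[0.2,0.95,0,0,0,0,1],[0.2,0.95,0,0,0,0,1],[0.2,0.95,0,0,0,0,1]]}}

```text
t: 8.65
tool_pos: [0.5624, -0.1118, 0.199]
tool_rot: [0.991, -0.137, 0.001, 0.0]
contact_force: [0.3, 0.3, -2.2]
gripper_width: 0.092
gripper_force: 88.6
```

Request:
{"op": "apply_moves", "data": {"series": [[0.2,0.7,0,0,0,0,1],[0,0.4,0,0,0,0,1],[0,0,0,0,0.12,0,1],[0,0,0,0,0.12,0,1],[0,0,0,0,0.12,0,1],[0,0,0,0,0.12,0,1],[0,0,0,0,0.096,0,1],[0,0,0,0,0,0,1]]}}

```text
t: 9.45
tool_pos: [0.5557, -0.1365, 0.1939]
tool_rot: [0.951, -0.131, 0.278, 0.038]
contact_force: [-0.9, -0.4, -4.0]
gripper_width: 0.092
gripper_force: 88.6
```

```bash
cat >> h.py <<'E'
CARP=np.array([.5935,-.1547,-.275])
def tcp_for(tipx,tipz,th,tx=0.,y=0.,car=CARP,dyaw=0):
    """tcp (world) for bar tip (plate -75,0,0) at carrier (tipx,y,tipz) mm, tilt th rad; tx: TCP plate x, mm"""
    c,s=np.cos(th),np.sin(th)
    P=np.array([tipx,0,tipz])+ (75+tx)*np.array([c,0,s])+8*np.array([-s,0,c]); P[1]=y
    return place(P[None]/1000,car)[0],toolR(car[2]+dyaw,th)
def platepose(qq,P,s):
    """qq: tx,ty (m), yaw offs, pitch offs of plate in the tool; TCP at plate z 8mm"""
    Rt=R.from_quat(s["tool_rot"])*R.from_euler("x",np.pi)*R.from_euler("zy",[qq[2],qq[3]])
    return s["tool_pos"]+Rt.apply(P-np.array([qq[0],qq[1],.008]))
E
python3 - <<'E'
from h import *
import pickle
delta(*tcp_for(-95,80,.576))
s=get_state();T=grab("top",3);S=grab("side",3);pickle.dump((T,S,s),open("f1.pkl","wb"))
for l,ds in (("T",[T]),("S",[S]),("TS",[T,S])):
    a,n,e=icp(ds,[(0,0)]*len(ds),SC+HS,[.5935,-.1547,-.275],lambda q,P:place(P,q,0)); print("car",l,a.round(4),n,round(e,2))
    a,n,e=icp(ds,[(0,0)]*len(ds),SP,[0,0,0,0],lambda q,P:platepose(q,P,s)); print("plate",l,a.round(4),n,round(e,2))
o=[]
for d in (T,S):
    u=proj(d,place(np.array([[-.03,0,.1]]),CARP))[0].astype(int);x,y=u
    v=cv2.resize(np.ascontiguousarray(d["frame"][y-65:y+65,x-65:x+65,::-1]),None,fx=3,fy=3,interpolation=3)
    for A,B in SP:
        for p in proj(d,platepose([0,0,0,0],np.linspace(A,B,40),s)): cv2.circle(v,tuple(((p-[x-65,y-65]+.5)*3).astype(int)),0,(0,0,255),-1)
    o.append(v)
cv2.imwrite("pics/p1.png",np.hstack(o))
E
```

```text
t 9.45 pos [ 0.5557 -0.1365  0.1939] shift [-1.26  0.29  2.34] turn [-0.001  0.007 -0.   ] F [-0.9 -0.4 -4. ] w 0.092
car T [ 0.5937 -0.1497 -0.2669] 116 0.65
plate T [-0.0064 -0.      0.0634  0.0691] 107 0.46
car S [ 0.5948 -0.1568 -0.2553] 193 0.49
plate S [-0.0145  0.0042  0.0939  0.0481] 91 0.52
car TS [ 0.594  -0.1564 -0.2548] 285 0.7
plate TS [-0.0073  0.0005  0.073   0.1172] 216 0.93
```

View pics/p1.png

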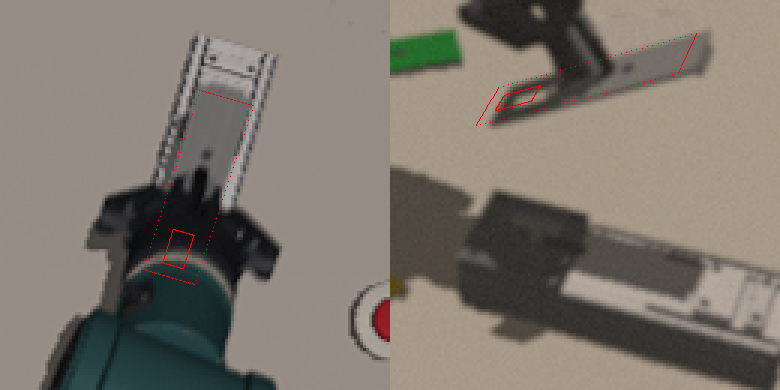

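The side view shows the plate held eye-down, about 5 px further toward the lip than my model. I'll check the arm has settled and refit.

```bash
python3 - <<'E'
from h import *
import pickle
T,S,s0=pickle.load(open("f1.pkl","rb"))
s=get_state(); print(s0["tool_pos"],s["tool_pos"],s0["t"],s["t"])
T=grab("top",3);S=grab("side",3);s=get_state();print(s["tool_pos"]);pickle.dump((T,S,s),open("f2.pkl","wb"))
# camera bias from known tool is unknown; fit tx,ty,yaw,pitch (5th: tz)
def pp(q,P):
    Rt=R.from_quat(s["tool_rot"])*R.from_euler("x",np.pi)*R.from_euler("zy",[q[2],q[3]])
    return s["tool_pos"]+Rt.apply(P-np.array([q[0],q[1],.008]))
edges=rsegs(-75,75,-20,20,4)
long=[edges[0],edges[1],edges[2],edges[3]]
for w in (4,2.5):
  for start in ([-.006,0,0,0],[-.002,0,.03,0]):
    a,n,e=icp([T,S],[(0,0)]*2,long,start,pp,w=w); print(w,a.round(4),n,round(e,2))
    a,n,e=icp([S],[(0,0)],SP,start,pp,w=w); print(" S",a.round(4),n,round(e,2))
g=S["frame"][:,:,::-1]; u=proj(S,s["tool_pos"])[0].astype(int)
x0,y0=u[0]-50,u[1]-25
v=cv2.resize(np.ascontiguousarray(g[y0:y0+60,x0:x0+110]),None,fx=7,fy=7,interpolation=3)
for A,B in SP:
    for p in proj(S,pp([0,0,0,0],np.linspace(A,B,60))): cv2.circle(v,tuple(((p-[x0,y0]+.5)*7).astype(int)),0,(0,0,255),-1)
p=proj(S,s["tool_pos"])[0];cv2.circle(v,tuple(((p-[x0,y0]+.5)*7).astype(int)),4,(0,255,255),-1)
cv2.imwrite("pics/p2.png",v)
E
```

```text
[ 0.55565088 -0.13653417  0.19386783] [ 0.56122402 -0.13907475  0.19926249] 9.45 9.75
[ 0.56005996 -0.13873071  0.19751497]
4 [-0.0081  0.0022  0.0694  0.0218] 188 1.04
 S [-0.007   0.0002  0.01    0.0795] 187 1.46
4 [-0.0082  0.0025  0.0792  0.0235] 190 1.09
 S [-0.007  -0.      0.0038  0.0786] 186 1.37
2.5 [-0.0082  0.002   0.0827  0.0193] 174 0.84
 S [-0.0091  0.0064  0.0647  0.0397] 139 0.46
2.5 [-0.0082  0.0018  0.0757  0.0187] 174 0.83
 S [-0.009   0.0065  0.0672  0.0402] 139 0.49
```

View pics/p2.png

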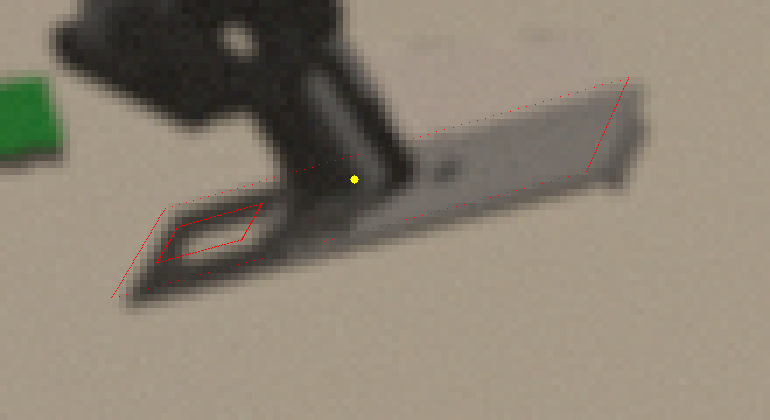

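```bash
python3 - <<'E'
from h import *
delta(*tcp_for(-97,72,.576,-1))
E
```

```text
t 10.05 pos [ 0.5601 -0.1387  0.1975] shift [-1.8   0.25  2.57] turn [ 0.  0. -0.] F [-0.4  0.1 -2.4] w 0.096
```

Request:
{"op": "apply_moves", "data": {"series": [[-0.36,0.05,0.5,0,0,0,1],[-0.36,0.05,0.5,0,0,0,1],[-0.36,0.05,0.5,0,0,0,1],[-0.36,0.05,0.5,0,0,0,1],[-0.36,0.05,0.57,0,0,0,1],[0,0,0,0,0,0,1],[0,0,0,0,0,0,1],[0,0,0,0,0,0,1]]}}

```text
t: 10.85
tool_pos: [0.5564, -0.1442, 0.1209]
tool_rot: [0.949, -0.131, 0.283, 0.039]
contact_force: [0.2, 0.4, -1.9]
gripper_width: 0.095
gripper_force: 88.6
```

```bash
python3 - <<'E'
from h import *
import pickle
for _ in range(4): optics.grab_frame("top")
delta(*tcp_for(-97,72,.576,-1))
T=grab("top",3);S=grab("side",3);s=get_state();print(s["tool_pos"]);pickle.dump((T,S,s),open("f3.pkl","wb"))
E=rsegs(-75,75,-20,20,4)
longs=[(E[0][0]*[0,1,1]+[.022,0,0],E[0][1]),(E[2][0],E[2][1]*[0,1,1]+[.022,0,0])]
T0,S0=pickle.load(open("f0.pkl","rb"))
for nm,d,d0 in (("T",T,T0),("S",S,S0)):
    a,n,e=icp([d],[(0,0)],longs,[0,0],lambda q,P:platepose([-.001,q[0],q[1],0],P,s)); print(nm,"ty,yaw",a.round(4),n,round(e,2))
    cl=[SC[4],SC[5]]
    b,n,e=icp([d0],[(0,0)],cl,[0,-.275],lambda q,P:place(P,[CARP[0]-q[0]*np.sin(q[1]),CARP[1]+q[0]*np.cos(q[1]),q[1]],0)); print("  car lat,yaw",b.round(4),n,round(e,2))
    b,n,e=icp([d0],[(0,0)],[HS[0],HS[2]],[0],lambda q,P:place(P,[CARP[0]-q[0]*np.sin(CARP[2]),CARP[1]+q[0]*np.cos(CARP[2]),CARP[2]],0)); print("  head lat",b.round(4),n,round(e,2))
o=[]
for d in (T,S):
    u=proj(d,place(np.array([[-.05,0,.07]]),CARP))[0].astype(int);x,y=u-[48,50]
    v=cv2.resize(np.ascontiguousarray(d["frame"][y:y+100,x:x+97,::-1]),None,fx=4,fy=4,interpolation=3)
    for A,B in SP: 
        for p in proj(d,platepose([-.001,0,0,0],np.linspace(A,B,40),s)): cv2.circle(v,tuple(((p-[x,y]+.5)*4).astype(int)),0,(0,0,255),-1)
    for A,B in SC+HS:
        for p in proj(d,place(np.linspace(A,B,40),CARP)): cv2.circle(v,tuple(((p-[x,y]+.5)*4).astype(int)),0,(0,255,255),-1)
    o.append(v)
cv2.imwrite("pics/p3.png",np.hstack(o))
E
```

```text
t 11.05 pos [ 0.556  -0.144   0.1204] shift [-0.04  0.    0.04] turn [ 0.    -0.002  0.   ] F [-0.8 -0.2 -1.5] w 0.093
[ 0.5554968  -0.14386766  0.11926426]
T ty,yaw [-0.0052 -0.0471] 42 0.5
  car lat,yaw [-0.0024 -0.2517] 33 0.45
  head lat [0.0007] 52 0.5
S ty,yaw [ 0.0055 -0.0041] 52 0.65
  car lat,yaw [-2.000e-04 -2.779e-01] 42 0.2
  head lat [-0.0024] 26 0.2
```

View pics/p3.png

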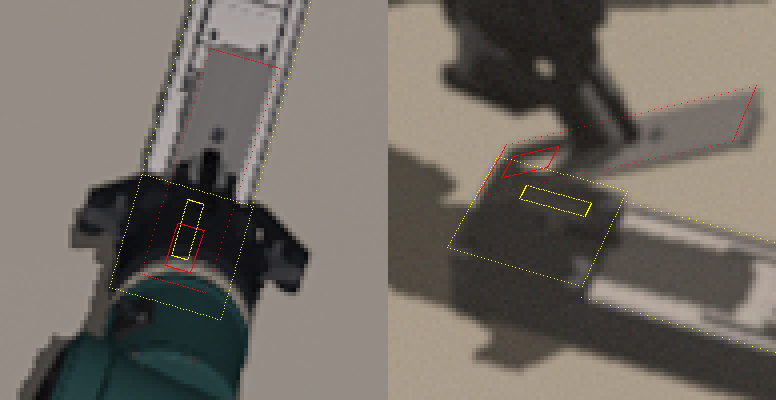

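Plate and carrier are laterally aligned within about 1–2 mm in the top view, and the bar tip is beyond the head's −x end. From here I go down and feel for the pad.

Request:
{"op": "apply_moves", "data": {"series": [[-0.08,0,0.12,0,0,0,1],[-0.08,0,0.12,0,0,0,1],[-0.08,0,0.12,0,0,0,1],[-0.08,0,0.12,0,0,0,1],[-0.065,0,0.1,0,0,0,1],[0,0,0,0,0,0,1],[0,0,0,0,0,0,1],[0,0,0,0,0,0,1]]}}

```text
t: 12.15
tool_pos: [0.5555, -0.144, 0.1021]
tool_rot: [0.95, -0.132, 0.282, 0.039]
contact_force: [0.6, -0.4, -2.5]
gripper_width: 0.091
gripper_force: 88.6
```

```bash
python3 - <<'E'
from h import *
delta(*tcp_for(-97,50,.576,-1)); print(get_state()["torque"])
E
```

```text
t 12.15 pos [ 0.5555 -0.144   0.1021] shift [-0.11  0.    0.17] turn [ 0.    -0.001 -0.   ] F [ 0.6 -0.4 -2.5] w 0.091
[0.14251527 0.47028063 0.03725892]
```

Request:
{"op": "apply_moves", "data": {"series": [[-0.022,0,0.034,0,0,0,1],[-0.022,0,0.034,0,0,0,1],[-0.022,0,0.034,0,0,0,1],[-0.022,0,0.034,0,0,0,1],[0,0,0,0,0,0,1],[0,0,0,0,0,0,1],[0,0,0,0,0,0,1],[0,0,0,0,0,0,1]]}}

```text
t: 12.95
tool_pos: [0.5553, -0.1439, 0.0977]
tool_rot: [0.95, -0.131, 0.281, 0.039]
contact_force: [-0.2, -0.6, -2.3]
gripper_width: 0.099
gripper_force: 88.6
```

Request:
{"op": "apply_moves", "data": {"series": [[-0.022,0,0.034,0,0,0,1],[0,0,0,0,0,0,1],[0,0,0,0,0,0,1],[0,0,0,0,0,0,1],[-0.022,0,0.034,0,0,0,1],[0,0,0,0,0,0,1],[0,0,0,0,0,0,1],[0,0,0,0,0,0,1]]}}

```text
t: 13.75
tool_pos: [0.556, -0.1441, 0.0969]
tool_rot: [0.949, -0.131, 0.282, 0.039]
contact_force: [-2.1, 1.4, 5.8]
gripper_width: 0.094
gripper_force: 89.7
```

```bash
python3 - <<'E'
from h import *
delta(*tcp_for(-97,50,.576,-1)); print(get_state()["torque"])
E
```

```text
t 13.75 pos [ 0.556  -0.1441  0.0969] shift [-0.01  0.   -0.01] turn [ 0.    -0.002 -0.   ] F [-2.1  1.4  5.8] w 0.094
[ 0.21398444  0.5753699  -0.01726871]
```

Request:
{"op": "apply_moves", "data": {"series": [[0.033,0,-0.05,0,0,0,1],[0,0,0,0,0,0,1],[0.067,0,0.0437,0,0,0,1],[0.067,0,0.0437,0,0,0,1],[0.067,0,0.0437,0,0,0,1],[0.067,0,0.0437,0,0,0,1],[0,0,0,0,0,0,1],[0,0,0,0,0,0,1]]}}

```text
t: 14.55
tool_pos: [0.5632, -0.1461, 0.0971]
tool_rot: [0.95, -0.132, 0.281, 0.039]
contact_force: [-0.7, -0.2, 1.6]
gripper_width: 0.095
gripper_force: 89.3
```

Request:
{"op": "apply_moves", "data": {"series": [[0.067,0,0.0437,0,0,0,1],[0.067,0,0.0437,0,0,0,1],[0.034,0,0.022,0,0,0,1],[0.034,0,0.022,0,0,0,1],[0,0,0,0,0,0,1],[0,0,0,0,0,0,1],[0,0,0,0,0,0,1],[0,0,0,0,0,0,1]]}}

```text
t: 15.35
tool_pos: [0.5689, -0.1477, 0.0972]
tool_rot: [0.95, -0.132, 0.281, 0.039]
contact_force: [-1.4, 0.9, 1.3]
gripper_width: 0.091
gripper_force: 89.3
```

```bash
python3 - <<'E'
from h import *
delta(*tcp_for(-77.7,51,.576,-1)); print(get_state()["torque"])
E
```

```text
t 15.35 pos [ 0.5689 -0.1477  0.0972] shift [0.21 0.   0.09] turn [ 0. -0. -0.] F [-1.4  0.9  1.3] w 0.091
[ 0.15572208  0.50736946 -0.0700656 ]
```

Request:
{"op": "apply_moves", "data": {"series": [[0.02,0,-0.03,0,0,0,1],[0.034,0,0.022,0,0,0,1],[0.034,0,0.022,0,0,0,1],[0.034,0,0.022,0,0,0,1],[0,0,0,0,0,0,1],[0,0,0,0,0,0,1],[0,0,0,0,0,0,1],[0,0,0,0,0,0,1]]}}

```text
t: 16.15
tool_pos: [0.5717, -0.1485, 0.098]
tool_rot: [0.95, -0.131, 0.281, 0.039]
contact_force: [0.1, -0.2, -2.1]
gripper_width: 0.089
gripper_force: 88.8
```

Request:
{"op": "apply_moves", "data": {"series": [[0.034,0,0.022,0,0,0,1],[0.034,0,0.022,0,0,0,1],[0.034,0,0.022,0,0,0,1],[0,0,0,0,0,0,1],[0,0,0,0,0,0,1],[0,0,0,0,0,0,1],[0,0,0,0,0,0,1],[0,0,0,0,0,0,1]]}}

```text
t: 16.95
tool_pos: [0.5745, -0.1492, 0.0979]
tool_rot: [0.95, -0.131, 0.281, 0.039]
contact_force: [-1.4, 0.5, -2.1]
gripper_width: 0.094
gripper_force: 88.8
```

```bash
python3 - <<'E'
from h import *
delta(*tcp_for(-77.7,51,.576,-1)); print(get_state()["torque"])
E
```

```text
t 16.95 pos [ 0.5745 -0.1492  0.0979] shift [-0.    0.   -0.01] turn [ 0.  0. -0.] F [-1.4  0.5 -2.1] w 0.094
[ 0.22372949  0.88664551 -0.00926791]
```

Request:
{"op": "apply_moves", "data": {"series": [[0.034,0,0.022,0,0,0,1],[0.034,0,0.022,0,0,0,1],[0.034,0,0.022,0,0,0,1],[0.034,0,0.022,0,0,0,1],[0,0,0,0,0,0,1],[0,0,0,0,0,0,1],[0,0,0,0,0,0,1],[0,0,0,0,0,0,1]]}}

```text
t: 17.75
tool_pos: [0.5784, -0.1504, 0.0979]
tool_rot: [0.95, -0.132, 0.281, 0.039]
contact_force: [-2.5, -0.3, -2.4]
gripper_width: 0.096
gripper_force: 88.8
```

```bash
python3 - <<'E'
from h import *
f=[]
for i in range(6):
    optics.grab_frame("side"); s=get_state(); f.append(np.r_[s["contact_force"],s["torque"]])
print(np.mean(f,0).round(2))
delta(*tcp_for(-77.7,51,.576,-1))
E
```

```text
[-2.58  0.83 -2.64  0.29  1.02 -0.  ]
t 18.05 pos [ 0.5785 -0.1504  0.0979] shift [-0.14  0.   -0.1 ] turn [ 0.  0. -0.] F [-2.9  1.5 -3.4] w 0.095
```

The measured 2.7 N pull in −x matches the spring (about 3.5 mm drawn), so the plate is hooked. Next I plan the levelling.

```bash
cat > plan.py <<'E'
from h import *
def plan(wp0,wp1,n,tx=-1):
    """wp: (d, tipz, th) ; d = draw; model bias .7"""
    prev=None
    for i in range(n+1):
        d,z,th=np.array(wp0)+(np.array(wp1)-np.array(wp0))*i/n
        # inner bottom edge at -69+d -> tip
        tip=-69+d-10*np.cos(th)+.6
        p,Rt=tcp_for(tip,z,th,tx)
        if prev: print((prev[1].inv().apply(p-prev[0])/.025).round(3),(prev[1].inv()*Rt).as_rotvec().round(4))
        else: delta(p,Rt)
        prev=(p,Rt)
E
python3 - <<'E'
from plan import *
plan((3.5,51,.576),(14.5,51,.14),8)
E
```

```text
t 18.05 pos [ 0.5785 -0.1504  0.0979] shift [ 0.  0. -0.] turn [ 0.  0. -0.] F [-2.9  1.5 -3.4] w 0.095
[0.05  0.    0.185] [ 0.     -0.0545 -0.    ]
[ 0.052 -0.     0.184] [-0.     -0.0545  0.    ]
[0.054 0.    0.182] [-0.     -0.0545  0.    ]
[0.056 0.    0.18 ] [-0.     -0.0545  0.    ]
[ 0.058 -0.     0.179] [ 0.     -0.0545 -0.    ]
[0.06  0.    0.176] [ 0.     -0.0545 -0.    ]
[ 0.062 -0.     0.174] [-0.     -0.0545 -0.    ]
[0.063 0.    0.172] [-0.     -0.0545  0.    ]
```

Request:
{"op": "apply_moves", "data": {"series": [[0.05,0,0.184,0,-0.0545,0,1],[0.052,0,0.184,0,-0.0545,0,1],[0.054,0,0.182,0,-0.0545,0,1],[0.056,0,0.18,0,-0.0545,0,1],[0,0,0,0,0,0,1],[0,0,0,0,0,0,1],[0,0,0,0,0,0,1],[0,0,0,0,0,0,1]]}}

```text
t: 18.85
tool_pos: [0.5909, -0.1539, 0.0846]
tool_rot: [0.975, -0.135, 0.177, 0.025]
contact_force: [-3.7, 1.7, -1.6]
gripper_width: 0.093
gripper_force: 88.9
```

Request:
{"op": "apply_moves", "data": {"series": [[0.058,0,0.179,0,-0.0545,0,1],[0.06,0,0.176,0,-0.0545,0,1],[0.062,0,0.174,0,-0.0545,0,1],[0.063,0,0.172,0,-0.0545,0,1],[0,0,0,0,0,0,1],[0,0,0,0,0,0,1],[0,0,0,0,0,0,1],[0,0,0,0,0,0,1]]}}

```text
t: 19.65
tool_pos: [0.6006, -0.1567, 0.069]
tool_rot: [0.988, -0.137, 0.069, 0.01]
contact_force: [-4.5, 1.1, -2.6]
gripper_width: 0.094
gripper_force: 88.6
```

```bash
python3 - <<'E'
from plan import *
f=[]
for i in range(5):
    optics.grab_frame("side"); s=get_state(); f.append(np.r_[s["contact_force"],s["torque"]])
print(np.mean(f,0).round(2))
plan((14.5,51,.14),(14.5,50.5,.05),2)
T=grab("top",3);S=grab("side",3);s=get_state();import pickle;pickle.dump((T,S,s),open("f4.pkl","wb"))
o=[]
for d in (T,S):
    u=proj(d,place(np.array([[.045,0,.05]]),CARP))[0].astype(int);x,y=u-[33,35]
    v=cv2.resize(np.ascontiguousarray(d["frame"][y:y+70,x:x+66,::-1]),None,fx=6,fy=6,interpolation=3)
    for A,B in SP[:4]: 
        for p in proj(d,platepose([-.001,0,0,0],np.linspace(A,B,40),s)): cv2.circle(v,tuple(((p-[x,y]+.5)*6).astype(int)),0,(0,0,255),-1)
    for A,B in SC+[m([80+3.5+a,-21,50],[80+3.5+a,21,50]) for a in (-30,-4,4,16)]:
        for p in proj(d,place(np.linspace(A,B,40),CARP)): cv2.circle(v,tuple(((p-[x,y]+.5)*6).astype(int)),0,(0,255,255),-1)
    o.append(v)
cv2.imwrite("pics/p4.png",np.hstack(o))
E
```

```text
[-4.8   1.24 -3.8   0.25  0.99  0.03]
t 19.9 pos [ 0.6011 -0.1568  0.069 ] shift [ 0.02  0.   -0.01] turn [ 0.     0.001 -0.   ] F [-5.   1.  -3.9] w 0.095
[0.008 0.    0.143] [ 0.    -0.045 -0.   ]
[0.009 0.    0.143] [ 0.    -0.045 -0.   ]
```

Request:
{"op": "apply_moves", "data": {"series": [[0.008,0,0.072,0,-0.0225,0,1],[0.008,0,0.072,0,-0.0225,0,1],[0.008,0,0.072,0,-0.0225,0,1],[0.008,0,0.072,0,-0.0225,0,1],[0,0,0,0,0,0,1],[0,0,0,0,0,0,1],[0,0,0,0,0,0,1],[0,0,0,0,0,0,1]]}}

```text
t: 21.0
tool_pos: [0.6033, -0.1574, 0.0628]
tool_rot: [0.99, -0.137, 0.025, 0.004]
contact_force: [-5.1, 1.2, -1.8]
gripper_width: 0.098
gripper_force: 88.8
```

```bash
python3 - <<'E'
from plan import *
f=[]
for i in range(5):
    optics.grab_frame("side"); s=get_state(); f.append(np.r_[s["contact_force"],s["torque"]])
print(np.mean(f,0).round(2))
plan((14.5,50.5,.05),(14.5,50.3,.0),2)
E
```

```text
[-4.95  1.37 -1.66  0.26  1.03 -0.03]
t 21.25 pos [ 0.6032 -0.1574  0.0628] shift [-0.02  0.    0.02] turn [ 0.    -0.001 -0.   ] F [-4.8  0.9 -2.6] w 0.1
[ 0.006 -0.     0.078] [-0.    -0.025 -0.   ]
[0.007 0.    0.078] [ 0.    -0.025 -0.   ]
```

Request:
{"op": "apply_moves", "data": {"series": [[-0.01,0,0.04,0,-0.0125,0,1],[0,0,0,0,0,0,1],[0,0,0,0,0,0,1],[0.003,0,0.04,0,-0.0125,0,1],[0,0,0,0,0,0,1],[0,0,0,0,0,0,1],[0,0,0,0,0,0,1],[0,0,0,0,0,0,1]]}}

```text
t: 22.05
tool_pos: [0.6036, -0.1575, 0.0622]
tool_rot: [0.99, -0.137, 0.014, 0.002]
contact_force: [-7.6, 1.9, 2.5]
gripper_width: 0.095
gripper_force: 89.5
```

```bash
python3 - <<'E'
from plan import *
f=[]
for i in range(5):
    optics.grab_frame("side"); s=get_state(); f.append(np.r_[s["contact_force"],s["torque"]])
print(np.mean(f,0).round(2))
plan((14.5,50.4,.025),(14.5,50.,.0),2)
E
```

```text
[-8.44  2.43  2.58  0.24  0.88 -0.  ]
t 22.3 pos [ 0.6035 -0.1575  0.0622] shift [-0.02  0.    0.08] turn [ 0.    -0.003 -0.   ] F [-9.7  2.   2.5] w 0.091
[0.003 0.    0.045] [ 0.     -0.0125 -0.    ]
[ 0.004 -0.     0.045] [ 0.     -0.0125 -0.    ]
```

The lip is blocked at groove-top height with extra −x force, so it's most likely on the rear wall's edge. I'll lift slightly, back off 2 mm and lower again lightly.

Request:
{"op": "apply_moves", "data": {"series": [[0,0,-0.1,0,0,0,1],[0,0,0,0,0,0,1],[-0.08,0,0,0,0,0,1],[0,0,0,0,0,0,1],[0,0,0.04,0,0,0,1],[0,0,0.04,0,0,0,1],[0,0,0,0,0,0,1],[0,0,0,0,0,0,1]]}}

```text
t: 23.1
tool_pos: [0.6017, -0.1569, 0.0627]
tool_rot: [0.99, -0.137, 0.014, 0.002]
contact_force: [-7.3, 2.0, 3.0]
gripper_width: 0.097
gripper_force: 89.5
```

```bash
cat > fm.py <<'E'
from plan import *
def fm(d,z=50.3,th=0.025):
    f=[]
    for i in range(5):
        optics.grab_frame("side"); s=get_state(); f.append(np.r_[s["contact_force"],s["torque"],s["tool_pos"]])
    f=np.mean(f,0); print("F,T",f[:6].round(2),"draw force",round(float(-f[0]*np.cos(CARP[2])-f[1]*np.sin(CARP[2])),2))
    Rt=R.from_quat(s["tool_rot"])*R.from_euler("x",np.pi)
    Q=f[6:]+Rt.apply(np.array([[-75,0,-8],[73,0,-15]])/1000+[.001,0,0])
    c,sn=np.cos(CARP[2]),np.sin(CARP[2]);D=Q-[CARP[0],CARP[1],0]
    X=(c*D[:,0]+sn*D[:,1])*1000-.6
    print("bar x,z",X[0].round(1),(Q[0,2]*1000).round(1),"-> d",(X[0]+79).round(1),"lip x,z",X[1].round(1),(Q[1,2]*1000).round(1),"turn",(R.from_quat(s["tool_rot"]).inv()*toolR(CARP[2])).as_rotvec().round(4),"t",s["t"])
E
python3 -c "
from fm import *
fm(0)"
```

```text
F,T [-6.93  2.03  3.11  0.3   1.    0.01] draw force 7.22
bar x,z -65.9 52.6 -> d 13.1 lip x,z 82.3 49.7 turn [ 0.0002 -0.0277 -0.0001] t 23.35
```

Still blocked 2 mm further back, so the keeper estimate is off. I'll read the lid's intensity profile along x from the first frames.

```bash
python3 - <<'E'
from h import *
import pickle
T,S=pickle.load(open("f0.pkl","rb"))
for nm,d,o in (("T",T,(0,0)),("S",S,(0,0))):
    g=d["frame"].astype(np.float32).mean(2)
    for z in (50,):
        for y0,y1 in ((-12,12),(-20,-14),(14,20)):
            out=[]
            for x in np.arange(38,122,2):
                P=np.array([[x,y,z] for y in np.linspace(y0,y1,13)])/1000
                out.append(int(samp(g,d,place(P,CARP),o).mean()))
            print(nm,y0,y1,list(zip(range(38,122,2),out)))
    out=[]
    for x in np.arange(-96,-36,2):
        P=np.array([[x,y,66.5] for y in np.linspace(-2,2,5)])/1000
        out.append((int(x),int(samp(g,d,place(P,CARP),o).mean())))
    print(nm,"head",out)
E
```

```text
T -12 12 [(38, 156), (40, 156), (42, 156), (44, 156), (46, 153), (48, 137), (50, 117), (52, 142), (54, 160), (56, 155), (58, 156), (60, 158), (62, 158), (64, 158), (66, 157), (68, 156), (70, 156), (72, 156), (74, 156), (76, 151), (78, 151), (80, 152), (82, 131), (84, 109), (86, 139), (88, 157), (90, 152), (92, 150), (94, 152), (96, 151), (98, 152), (100, 157), (102, 157), (104, 157), (106, 151), (108, 136), (110, 133), (112, 134), (114, 135), (116, 135), (118, 135), (120, 135)]
T -20 -14 [(38, 147), (40, 149), (42, 151), (44, 150), (46, 145), (48, 124), (50, 107), (52, 129), (54, 125), (56, 102), (58, 117), (60, 138), (62, 151), (64, 153), (66, 154), (68, 154), (70, 150), (72, 149), (74, 152), (76, 154), (78, 151), (80, 150), (82, 131), (84, 115), (86, 130), (88, 137), (90, 104), (92, 112), (94, 137), (96, 147), (98, 142), (100, 144), (102, 146), (104, 153), (106, 147), (108, 133), (110, 132), (112, 135), (114, 135), (116, 135), (118, 135), (120, 135)]
T 14 20 [(38, 156), (40, 156), (42, 157), (44, 157), (46, 151), (48, 128), (50, 110), (52, 142), (54, 114), (56, 90), (58, 100), (60,
[... 1803 characters left out ...]
128), (62, 142), (64, 148), (66, 149), (68, 148), (70, 148), (72, 150), (74, 146), (76, 131), (78, 119), (80, 117), (82, 117), (84, 119), (86, 125), (88, 118), (90, 101), (92, 102), (94, 121), (96, 128), (98, 120), (100, 111), (102, 112), (104, 113), (106, 113), (108, 116), (110, 122), (112, 133), (114, 139), (116, 142), (118, 142), (120, 143)]
S head [(-96, 89), (-94, 88), (-92, 88), (-90, 89), (-88, 88), (-86, 87), (-84, 90), (-82, 95), (-80, 103), (-78, 109), (-76, 110), (-74, 109), (-72, 108), (-70, 108), (-68, 111), (-66, 109), (-64, 108), (-62, 108), (-60, 110), (-58, 108), (-56, 108), (-54, 109), (-52, 110), (-50, 106), (-48, 97), (-46, 88), (-44, 87), (-42, 88), (-40, 87), (-38, 87)]
```

The profile gives the groove at c ≈ 81: rear-wall face at 84 in top, ridge face at 78 and end face at 98 in side. So the lip was on the rear wall. I'll back off about 1.6 mm more.

Request:
{"op": "apply_moves", "data": {"series": [[0,0,-0.12,0,0,0,1],[0,0,0,0,0,0,1],[-0.06,0,0,0,0,0,1],[0,0,0,0,0,0,1],[0,0,0.05,0,0,0,1],[0,0,0.05,0,0,0,1],[0,0,0,0,0,0,1],[0,0,0,0,0,0,1]]}}

```text
t: 24.15
tool_pos: [0.5997, -0.1564, 0.0612]
tool_rot: [0.99, -0.137, 0.012, 0.002]
contact_force: [-4.7, 1.6, -0.3]
gripper_width: 0.098
gripper_force: 88.7
```

```bash
python3 -c "
from fm import *
fm(0)"
```

```text
F,T [-4.25  1.59 -0.41  0.24  0.9   0.01] draw force 4.52
bar x,z -68.0 51.4 -> d 11.0 lip x,z 80.2 48.1 turn [ 0.0001 -0.025  -0.0002] t 24.4
```

It's in: lip foot at z 48 with little force. Now I level the rest of the way gently.

Request:
{"op": "apply_moves", "data": {"series": [[0.002,0,0.03,0,-0.006,0,1],[0,0,0,0,0,0,1],[0.002,0,0.03,0,-0.006,0,1],[0,0,0,0,0,0,1],[0.002,0,0.03,0,-0.006,0,1],[0,0,0,0,0,0,1],[0,0,0,0,0,0,1],[0,0,0,0,0,0,1]]}}

```text
t: 25.2
tool_pos: [0.5998, -0.1564, 0.0589]
tool_rot: [0.991, -0.137, 0.003, 0.001]
contact_force: [-3.6, 2.0, -0.5]
gripper_width: 0.096
gripper_force: 88.8
```

```bash
python3 -c "
from fm import *
fm(0)"
```

```text
F,T [-4.12  1.31 -1.04  0.24  0.88 -0.  ] draw force 4.32
bar x,z -68.0 50.4 -> d 11.0 lip x,z 80.0 44.4 turn [ 0.0001 -0.007  -0.0002] t 25.45
```

Request:
{"op": "apply_moves", "data": {"series": [[0.001,0,0.02,0,-0.004,0,1],[0,0,0,0,0,0,1],[0.001,0,0.02,0,-0.003,0,1],[0,0,0,0,0,0,1],[0,0,0.01,0,0,0,1],[0,0,0,0,0,0,1],[0,0,0,0,0,0,1],[0,0,0,0,0,0,1]]}}

```text
t: 26.25
tool_pos: [0.6, -0.1565, 0.0581]
tool_rot: [0.991, -0.137, 0.0, 0.0]
contact_force: [-5.6, 2.4, 1.4]
gripper_width: 0.095
gripper_force: 89.0
```

```bash
python3 -c "
from fm import *
fm(0)"
```

```text
F,T [-4.92  1.79  0.51  0.28  0.9  -0.01] draw force 5.23
bar x,z -67.8 50.1 -> d 11.2 lip x,z 80.2 43.2 turn [ 0.0001 -0.0004 -0.0002] t 26.5
```

Level and home at foot z 43.2. I'll ease the spring load onto the ridge, release and rise.

Request:
{"op": "apply_moves", "data": {"series": [[-0.02,0,0,0,0,0,1],[-0.02,0,0,0,0,0,1],[-0.02,0,0,0,0,0,1],[0,0,0,0,0,0,1],[0,0,0,0,0,0,1],[0,0,0,0,0,0,1],[0,0,0,0,0,0,1],[0,0,0,0,0,0,1]], "squeeze": 40}}

```text
t: 27.3
tool_pos: [0.5988, -0.1562, 0.0581]
tool_rot: [0.991, -0.137, 0.0, 0.0]
contact_force: [-3.4, 0.4, 2.3]
gripper_width: 0.096
gripper_force: 89.1
```

```bash
python3 -c "
from fm import *
fm(0)"
```

```text
F,T [-3.08  1.46  3.04  0.16  0.6   0.01] draw force 3.36
bar x,z -69.1 50.0 -> d 9.9 lip x,z 78.9 43.1 turn [ 0.0001 -0.001  -0.0002] t 27.55
```

Request:
{"op": "apply_moves", "data": {"series": [[0,0,0,0,0,0,0.9],[0,0,0,0,0,0,0.8],[0,0,0,0,0,0,0.6],[0,0,0,0,0,0,0.5],[0,0,0,0,0,0,0.5],[0,0,0,0,0,0,0.5],[0,0,0,0,0,0,0.5],[0,0,0,0,0,0,0.5]]}}

```text
t: 28.35
tool_pos: [0.5985, -0.156, 0.0577]
tool_rot: [0.991, -0.137, 0.0, 0.0]
contact_force: [-1.0, 0.1, 0.2]
gripper_width: 0.497
gripper_force: 0.0
```

Request:
{"op": "apply_moves", "data": {"series": [[0,0,-0.3,0,0,0,0.5],[0,0,-0.6,0,0,0,0.5],[0,0,-0.9,0,0,0,0.5],[0,0,-0.9,0,0,0,0.5],[0,0,-0.9,0,0,0,0.5],[0,0,-0.9,0,0,0,0.5],[0,0,-0.9,0,0,0,0.5],[0,0,-0.9,0,0,0,0.5]]}}

```text
t: 29.15
tool_pos: [0.5986, -0.1561, 0.2181]
tool_rot: [0.991, -0.137, 0.001, 0.0]
contact_force: [0.1, -0.2, -0.6]
gripper_width: 0.499
gripper_force: 0.0
```

Request:
{"op": "apply_moves", "data": {"series": [[-0.8,-0.9,0,0,0,0,0.5],[-0.8,-0.9,0,0,0,0,0.5],[-0.8,-0.9,0,0,0,0,0.5],[-0.8,-0.9,0,0,0,0,0.5],[-0.8,-0.9,0,0,0,0,0.5],[-0.8,-0.9,0,0,0,0,0.5],[-0.8,-0.9,0,0,0,0,0.5],[0,0,0,0,0,0,0.5]]}}

```text
t: 29.95
tool_pos: [0.5055, 0.0364, 0.2174]
tool_rot: [0.991, -0.135, 0.001, -0.001]
contact_force: [-1.3, -0.9, 0.0]
gripper_width: 0.504
gripper_force: 0.0
```

```bash
python3 - <<'E'
from h import *
T=grab("top",3);S=grab("side",3);s=get_state();print(s["tool_pos"],s["t"],s["gripper_width"])
p0=place(np.array([[.006,0,0]]),CARP)[0]
for l,ds in (("T",[T]),("S",[S])):
    a,n,e=icp(ds,[(0,0)],SP+TABS,[p0[0],p0[1],CARP[2]],lambda q,P:place(P,q,.05)); 
    D=a[:2]-CARP[:2];c,sn=np.cos(CARP[2]),np.sin(CARP[2]);print(l,a.round(4),n,round(e,2),"carrier xy",(c*D[0]+sn*D[1]).round(4),(-sn*D[0]+c*D[1]).round(4))
o=[]
for d in (T,S):
    u=proj(d,place(np.array([[0,0,.05]]),CARP))[0].astype(int);x,y=u-[65,65]
    o.append(cv2.resize(np.ascontiguousarray(d["frame"][y:y+130,x:x+130,::-1]),None,fx=3,fy=3,interpolation=3))
cv2.imwrite("pics/end.png",np.hstack(o))
E
```

```text
[0.50695525 0.03271138 0.21546729] 30.25 0.501938908106474
T [ 0.5999 -0.1539 -0.2375] 250 0.59 carrier xy 0.0059 0.0025
S [ 0.5996 -0.157  -0.2637] 193 0.69 carrier xy 0.0065 -0.0005
```

View pics/end.png

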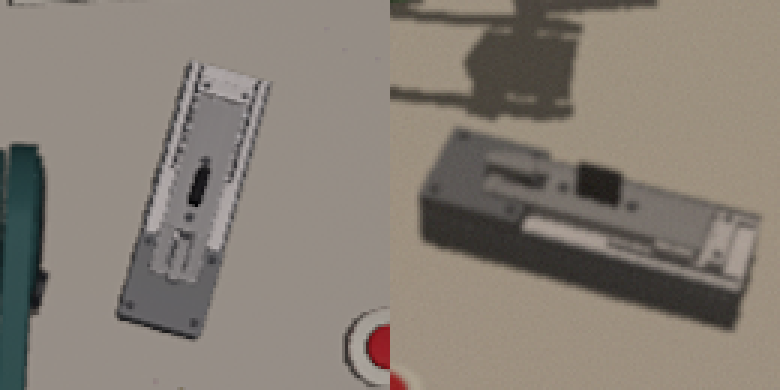

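The final picture shows the plate lying level on the carrier. The stud head stands through the eye (top view about (180,255) in the crop) and the lip end is at the keeper groove. The fitted origin is at carrier x ≈ +6 mm, so it is drawn about 10 mm, and the arm is clear. Handing in.

```bash
python3 -c "
from bench import r
print(r.hand_in())"
```

```text
the job is handed in; nothing more can be done
None
```

The lock plate is hooked on the stud, drawn about 10 mm, lying level with its lip home in the keeper's groove, released with the arm clear, and handed in at about 30 s; I don't have the judge's verdict.

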